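Close the sample press on its two dowel pins

ROBOT

A 6-joint arm with a two-finger parallel gripper is mounted at the origin on the work surface. World frame = base frame: x ahead of the robot, y to its left, z up, the work surface at z = 0. Lengths are in m, angles in degrees, forces in N, time in s.
With the tool pointing down it reaches from about 0.275 to 0.85 m from the base axis. Payload 19 kg.
Tool frame: the origin (TCP) lies at the very end of the fingers, on their centre line; the grasp point (between the pads) lies 19 mm behind it; z points along the fingers, y is the line along which they close (so a half turn about z gives the same grasp; the last joint's range is limited). The gripper opens to 85 mm and grips with 20 to 120 N. Pads are 22 mm wide; open, the fingers measure 114 mm over their backs; the gripper's body (76 mm by 85 mm) begins 54 mm behind the grasp point. The pads swing forward as they close: fully open they stand 13 mm farther back than shut.
Start: joints at [-76.261, 8.623, 82.357, -0, 89.026, -7.678], TCP at [0.21, -0.535, 0.231] pointing down, gripper open.
Joint ranges: [-160.23, 160.23], [-39.13, 120.54], [6.94, 153.29], [-79.49, 259.48], [9.18, 160.14], [-161.06, 161.06]. Speed limits (degrees/s): [108.29, 108.29, 127.2, 172.46, 172.46, 172.46].

INTERFACE

Orientations are given as a 3x3 rotation matrix whose columns are the frame's x, y, z axes.
In Python, from bench import robot gives the robot as it stands.
- The arm moves only by the tool play_rows, never from a script. Its argument "series" is a list of rows, each an object of numbers: "tx", "ty", "tz": the shift along the tool's x, y, z scaled (see below); "wx", "wy", "wz": the turn, a rotation vector about the tool's x, y, z scaled (see below). In form: [{"tx": .., "ty": .., "tz": .., "wx": .., "wy": .., "wz": ..}, ...]. A call has 1 to 8 rows; each row is the pose to reach, as a shift and turn from the pose commanded when the call began, along the tool's axes at that moment, turning the shorter way round; what a row does not reach only later rows make up. The controller multiplies each number of a shift by 300 mm and each number of a turn by 180 degrees. A row lasts 1/12 s, in which the tool goes at most 41.7 mm and 7.16 degrees, less where a joint would pass 70% of its speed; a pose out of reach is approached as far as the arm can. A call with a number of a shift or a turn outside -1 to 1 is refused whole. A call with a gripper value outside its range is refused whole. "claw" is the finger opening in mm, from 0 to 85.4, set as the call begins (left out, the last holds). The fingers move at their own pace and stop on an object; "force" is the grip in N (left out, the last holds). Time passes only in rows, so rows that repeat a pose let the fingers close. It gives the time, the measured TCP pose, the force, the opening and the grip force at its end, in the units of the state.
- robot.get_obs(): the state, without advancing time (a new reading comes with each control period).
- robot.camera(name): name is "scene" or "top" or "wrist"; returns a dict with "frame" (420x560x3 uint8, blue, green, red), "fx", "fy", "cx", "cy" (pixels), "R" (3x3) and "t" (3): a world point X has camera coordinates R X + t; the wrist camera has in their place "T_tool_cam" (4x4, takes a point from camera to tool coordinates, whose origin is the TCP and whose axes are the flange's). Camera axes: x right, y down, z forward; pixel columns grow to the right and rows downward; lengths in m; the calibration is good to about 2 mm. A picture is of the moment at which its call begins: read the wrist's pose just before it. There is no depth.
- robot.finish_job(): hands the job in; it is judged then, once.
Trained networks look in a picture, given as the dict that the camera call returned (one of the last four; its "shot" number tells which), for a name from the list of things; names that differ only in an ending like _2 or _b are one class to them, and where a whole thing is asked for, a point or a joint stands for the part that bears it (a point fixed in the world has none). Each returns a list of dicts, best first, with "conf" (0 to 1); they miss things now and then, are a little off and sometimes report something else, mostly with a low value. They report only what shows in the picture. A call takes as long as a camera call. They do not tell look-alikes from the thing itself.
- robot.outline_of(picture, target): "pixels" (420x560 bool, what is visible of it) and "bbox" ([left, top, right, bottom] in pixels, round what is visible of it).
The state is a dict: "time": time; "joint_positions": joint angles; "qvel": joint speeds; "joint_torque": joint torques, N m; "tool_pos": TCP position; "tcp_rot": TCP orientation; "force": force on the tool from outside, world axes, zero at the start; "moment": the same for the moment, N m; "opening": finger opening in m; "grip_force": force on a finger pad.
Only numpy, scipy, OpenCV 4.12 (cv2) and the standard library are available. Lean on these libraries where they do the work, as an engineer would, in place of code of your own. Each camera call takes 0.05 s, during which the arm holds its last target. There are 200 camera calls.

TASK

Pick up the longer of the two plywood pressing boards by its wooden grip and lower it, grip side up, onto the small glue-up press so that both dowel pins come up through the board's two holes and it lies flat on the wooden sample panel. Keep hold of it until both pins are in their holes, then let go; leave the shorter board where it lies.

Things in the scene. Friction and masses are not known exactly. Their poses are not given: they have to be found in the camera images.
- long_board: The longer pressing board, loose, flat on the table: plywood plate 190 x 90 x 12 mm, two 34 mm through holes 60.5 mm either side of its middle along its length; on its middle a wooden grip block 60 mm long (along x), 24 mm thick (y), from 12 to 57 mm above the underside. 0.13 to 0.24 kg. Origin: centre of the underside; x along its length, z up towards the grip. Same after a half turn about z.
- short_board: The shorter pressing board, which does not fit this press (a bystander): the same look but 130 x 90 x 12 mm, its 34 mm holes only 40 mm either side of the middle, grip block 40 x 24 x 45 mm. Loose on the table. Origin: centre of the underside; x along its length, z up.
- press: Press, fixed: wooden base 230 x 110 x 18 mm; on its middle a fixed sample panel 70 (x) x 80 x 10 mm, top 28 mm above the table; two upright dowel pins at x = +-60.5 mm, 14 mm across at the foot, tapering to 6 mm at the tips, 60 mm above the table. A board that is home has its underside on the panel. Origin: centre of the base's underside; x along the line of the pins, z up. Same after a half turn.
There are look-alikes about, which are no part of the job. Leave any turquoise look-alike of the long_board alone.

How it is judged (in metres and radians):
On the way:
1. both pins are in the long board's holes (its underside less than 52 mm above the table, in line with the press) while the fingers still hold it (horizontal distance between long_board and press below 0.016 m and angle between the x axis of long_board and the x axis of press, either way round below 0.27 rad and angle between long_board's own z axis and vertical below 0.35 rad and z of long_board in the frame of press below 0.052 m and contact force between the fingers and long_board above 0.5 N), for 0.05 s.
At the end, for the whole second after the job is handed in: The long board lies flat (within 5 degrees), grip up, both pins through its holes: underside 22 to 33 mm above the table, middle within 16 mm of the press's middle, length within 15 degrees of the line of the pins, at rest; the short board is within 30 mm of its start (horizontal distance between long_board and press below 0.016 m and angle between the x axis of long_board and the x axis of press, either way round below 0.27 rad and angle between long_board's own z axis and vertical below 0.08 rad and z of long_board in the frame of press between 0.022 and 0.033 m and linear speed of long_board below 0.02 m/s and distance of short_board from where it was at the start of the episode below 0.03 m); the robot touches nothing.
It fails at once if the short board is moved by more than 30 mm (distance of short_board from where it was at the start of the episode above 0.03 m).
It also fails if it takes over 40 s, if anything falls off the work surface, if the arm or the gripper's body presses on something with over 40 N, if the wrist force passes 120 N, or if a joint passes its speed limit or range.

## Working session

There is one attempt and no reset: what is moved stays moved. The work goes in short steps, Python scripts to look and compute and a tool call to move; the robot and the scene stay as the last step left them, time stands still between calls to the robot, and variables do not carry over. Pictures are saved under pics/ and viewed, at most 10 in all, crops included, and the job is handed in when it is done.

Besides the shell and the picture viewer there is one more tool, called after ">>>" by a JSON object that holds its "method" and its "body", one argument or row to a line. play_rows: Moves the arm, as the interface text tells. Its arguments: {"type":"object","properties":{"series":{"type":"array"},"claw":{"type":"number"},"force":{"type":"number"}},"required":["series"]}

```bash
mkdir -p pics; ls; python3 - <<'E'
from bench import robot
import cv2,numpy as np,pickle
o=robot.get_obs();print(o['time'],o['tool_pos'],np.round(o['tcp_rot'],3).tolist(),o['opening'])
P={}
for n in('scene','top'):
    c=robot.camera(n);P[n]=c;cv2.imwrite(f'pics/{n}0.png',c['frame'])
    print(n,c['fx'],c['fy'],c['cx'],c['cy'],(-c['R'].T@c['t']).round(3))
    for t in('long_board','short_board','press'):
        for d in robot.outline_of(c,t):
            print(n,t,round(d['conf'],2),d['bbox'],np.argwhere(d['pixels']).mean(0)[::-1].round(1),int(d['pixels'].sum()))
pickle.dump(P,open('p0.pkl','wb'))
E
```

```text
pics
0.0 [ 0.20989934 -0.53506918  0.23070541] [[0.931, 0.365, -0.0], [0.365, -0.931, 0.001], [0.0, -0.001, -1.0]] 0.08552577994758742
scene 439.5617731402865 439.5617731402865 276.8104789410585 207.07198362216977 [1.338 0.142 0.885]
scene long_board 0.97 [126.7, 159.4, 189.8, 194.6] [157.8 174.3] 1344
scene long_board 0.91 [221.7, 151.8, 256.7, 192.8] [237.6 172.7] 1022
scene long_board 0.79 [166.6, 199.4, 208.2, 247.4] [187.1 222.4] 1562
scene short_board 0.67 [397.7, 233.0, 450.7, 278.8] [424.7 255.5] 1428
scene press 0.74 [252.5, 223.5, 329.2, 296.5] [292.1 260.1] 3056
top 402.88132798094534 402.88132798094534 279.02211570624485 208.53255408703058 [ 0.367 -0.074  1.026]
top long_board 0.9 [326.4, 248.5, 385.3, 330.2] [355.4 288.9] 2590
top long_board 0.76 [360.6, 150.6, 405.1, 225.9] [382.5 187.4] 2456
top long_board 0.68 [415.2, 217.3, 487.6, 303.2] [451.8 259.7] 2787
top short_board 0.75 [98.0, 164.9, 151.1, 229.5] [123.9 194.7] 1715
top press 0.57 [221.7, 111.6, 286.6, 209.1] [255.3 160.3] 3794
```

View pics/scene0.png

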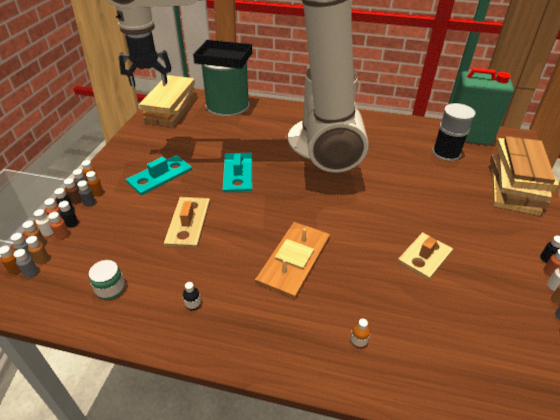

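View pics/top0.png

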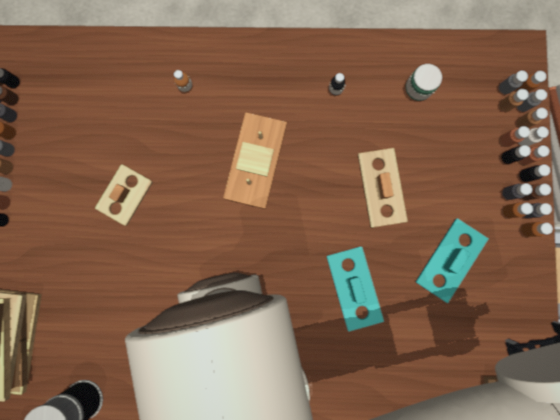

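The plywood long board is at about (382,187) in top and (187,222) in scene. The press is at (255,160) and (292,260), and the short board at (124,195) and (425,255). The two turquoise boards are decoys. Next I'll compute poses by fitting the outlines on their planes, with a two-view check for height.

```bash
cat > h.py <<'E'
import numpy as np,cv2
def ray(c,uv,R=None,C=None):
    uv=np.atleast_2d(uv);d=np.c_[(uv[:,0]-c['cx'])/c['fx'],(uv[:,1]-c['cy'])/c['fy'],np.ones(len(uv))]
    if R is None: R=c['R'].T;C=-c['R'].T@c['t']
    return C,d@R.T
def plane(c,uv,z,R=None,C=None):
    C,d=ray(c,uv,R,C);return C+d*((z-C[2])/d[:,2])[:,None]
def tri(rays):
    A=0;b=0
    for C,d in rays:
        d=np.ravel(d)/np.linalg.norm(d);M=np.eye(3)-np.outer(d,d);A=A+M;b=b+M@C
    X=np.linalg.solve(A,b);return X,[np.linalg.norm(np.cross(X-C,np.ravel(d)/np.linalg.norm(d))) for C,d in rays]
def rect(P):
    (c,s,a)=cv2.minAreaRect((P[:,:2]*1000).astype(np.float32))
    if s[0]<s[1]: s=s[::-1];a+=90
    return np.round(c,1),np.round(s,1),round((a+90)%180-90,1)
def outl(m):
    return max(cv2.findContours(m.astype(np.uint8),0,1)[0],key=len)[:,0,:].astype(float)
E
python3 - <<'E'
from bench import robot
from h import *
import pickle
P=pickle.load(open('p0.pkl','rb'))
Q={}
for n in('top','scene'):
    c=robot.camera(n)
    for t,z,u in(('long_board',.012,{'top':(382,187),'scene':(187,222)}),('press',.018,{'top':(255,160),'scene':(292,260)}),('short_board',.012,{'top':(124,195),'scene':(425,255)})):
        D=[d for d in robot.outline_of(c,t)]
        d=min(D,key=lambda d:np.hypot(*(np.argwhere(d['pixels']).mean(0)[::-1]-u[n])))
        print(n,t,rect(plane(c,outl(d['pixels']),z)))
    f=c['frame'];Q[n]=f
a=cv2.resize(Q['top'][105:235,210:410],None,fx=4,fy=4,interpolation=cv2.INTER_CUBIC)
b=cv2.resize(Q['scene'][190:300,160:335],None,fx=4,fy=4,interpolation=cv2.INTER_CUBIC)
cv2.imwrite('pics/a.png',a);cv2.imwrite('pics/b.png',b)
E
```

```text
top long_board (array([ 517.4, -315.7]), array([190.6,  93.6]), 9.8)
top press (array([582.1,   6.6]), array([233.2, 112.4]), -13.6)
top short_board (array([488.4, 340.3]), array([128.6,  93.9]), -28.3)
scene long_board (array([ 526.6, -314.6]), array([200.4,  96.6]), 9.2)
scene press (array([592.3,   8.5]), array([240.3, 114.6]), -13.0)
scene short_board (array([496.9, 339.8]), array([141.5,  93.9]), -28.4)
```

View pics/a.png

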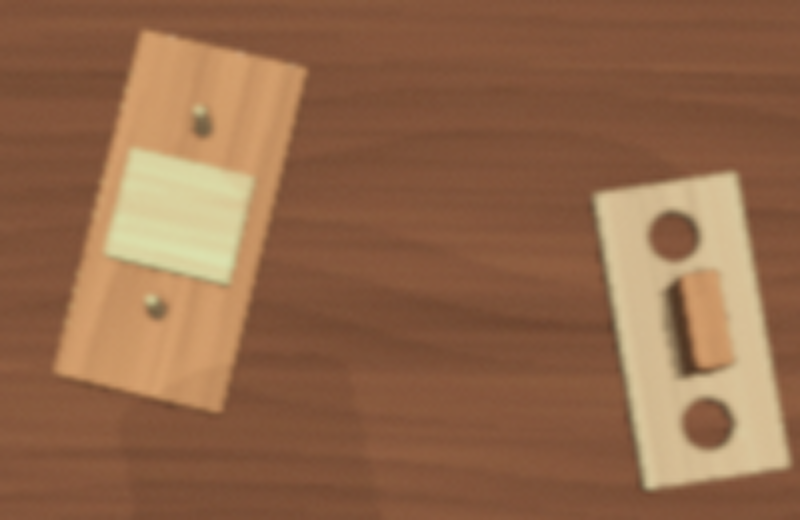

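View pics/b.png

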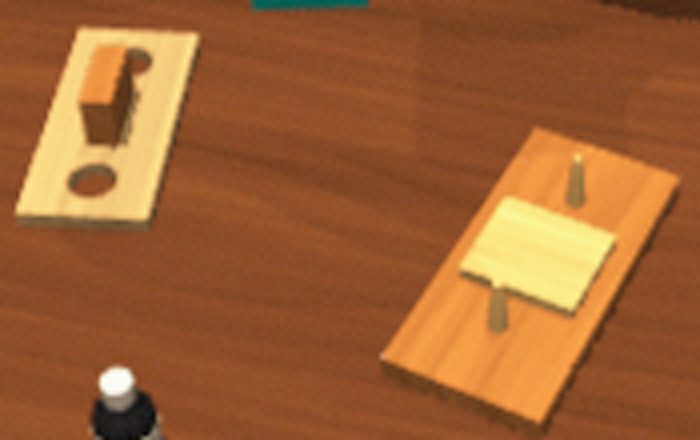

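The crops are 4x. In top, the grip's top centre is at about (709,318), the pin tips at (199,107) and (152,298), and the holes at (674,236) and (708,423). In scene, the grip's top is at about (105,75), the pin tips at (499,287) and (577,157), and the holes at (93,181) and, half hidden, (137,62). Next I'll triangulate these.

```bash
python3 - <<'E'
from h import *
import pickle
P=pickle.load(open('p0.pkl','rb'));t,s=P['top'],P['scene']
T=lambda x,y:(209.625+x/4,104.625+y/4)
S=lambda x,y:(159.625+x/4,189.625+y/4)
for n,a,b in(('grip',(709,318),(105,75)),('pinFar',(199,107),(499,287)),('pinNear',(152,298),(577,157)),('hole',(674,236),(93,181)),
 ('plateA',(594,193),(149,220)),('plateB',(737,173),(18,216)),('plateC',(790,465),(80,29)),('panelA',(133,148),(575,310)),('panelB',(254,177),(461,270)),('panelC',(230,284),(509,196)),('panelD',(106,254),(615,236))):
    X,e=tri([ray(t,T(*a)),ray(s,S(*b))]);print(n,(X*1000).round(1),(np.array(e)*1000).round(1))
H=plane(t,[T(674,236),T(708,423)],.010);print(H.round(4),H.mean(0),np.linalg.norm(H[0]-H[1]))
H=plane(t,[T(199,107),T(152,298)],.060);print(H.round(4),H.mean(0),np.linalg.norm(H[0]-H[1]))
H=plane(t,[T(133,148),T(254,177),T(230,284),T(106,254)],.028);print(H.mean(0))
E
```

```text
grip [ 518.7 -316.8   52.9] [0.2 0.2]
pinFar [644.5  -4.8  56.8] [0.3 0.3]
pinNear [525.   20.7  59.4] [0.5 0.5]
hole [ 578.3 -306.7    8.7] [0.6 0.6]
plateA [ 604.9 -255.2   10.6] [0.3 0.3]
plateB [ 619.6 -345.9    7. ] [1. 1.]
plateC [ 433.  -378.    10.1] [0.3 0.3]
panelA [626.   39.6  26.2] [0.6 0.6]
panelB [609. -38.  24.] [0. 0.]
panelC [539.7 -23.2  26.1] [1.2 1.2]
panelD [557.9  53.9  26.2] [0.3 0.3]
[[ 0.5778 -0.3058  0.01  ]
 [ 0.4586 -0.3266  0.01  ]] [ 0.51821436 -0.31623707  0.01      ] 0.12102541499673242
[[ 0.6435 -0.0048  0.06  ]
 [ 0.5248  0.0212  0.06  ]] [0.584157   0.00820024 0.06      ] 0.12158142610546945
[0.58272557 0.00752769 0.028     ]
```

Heights and sizes agree with the text. The board is at (0.518,-0.316) with yaw 9.9°, and the press at (0.583,0.008) with yaw about -12.8°. I'll move above the grip now.

>>> {"method": "play_rows", "body": {
  "series": [
    {"tx":0.12,"ty":-0.04,"wz":0.02},
    {"tx":0.24,"ty":-0.08,"wz":0.04},
    {"tx":0.36,"ty":-0.12,"wz":0.064},
    {"tx":0.48,"ty":-0.16,"wz":0.064},
    {"tx":0.6,"ty":-0.2,"wz":0.064},
    {"tx":0.72,"ty":-0.24,"wz":0.064},
    {"tx":0.82,"ty":-0.3,"wz":0.064},
    {"tx":0.9,"ty":-0.3,"wz":0.064}
  ],
  "claw": 85,
  "force": 60
}}

```text
invalid input
```

>>> {"method": "play_rows", "body": {
  "series": [
    {"tx":0.12,"ty":-0.04,"tz":0,"wx":0,"wy":0,"wz":0.02},
    {"tx":0.24,"ty":-0.08,"tz":0,"wx":0,"wy":0,"wz":0.04},
    {"tx":0.36,"ty":-0.12,"tz":0,"wx":0,"wy":0,"wz":0.064},
    {"tx":0.48,"ty":-0.16,"tz":0,"wx":0,"wy":0,"wz":0.064},
    {"tx":0.6,"ty":-0.2,"tz":0,"wx":0,"wy":0,"wz":0.064},
    {"tx":0.72,"ty":-0.24,"tz":0,"wx":0,"wy":0,"wz":0.064},
    {"tx":0.82,"ty":-0.3,"tz":0,"wx":0,"wy":0,"wz":0.064},
    {"tx":0.9,"ty":-0.3,"tz":0,"wx":0,"wy":0,"wz":0.064}
  ],
  "claw": 85,
  "force": 60
}}

```text
time: 1.47
tool_pos: [0.4297, -0.3497, 0.2318]
tcp_rot: [[0.985, 0.174, 0.0], [0.174, -0.985, 0.0], [0.001, -0.0, -1.0]]
force: [-0.0, 0.2, -0.2]
opening: 0.0847
grip_force: 0.0
```

>>> {"method": "play_rows", "body": {
  "series": [
    {"tx":0.1,"ty":-0.02,"tz":0.08,"wx":0,"wy":0,"wz":0},
    {"tx":0.2,"ty":-0.04,"tz":0.16,"wx":0,"wy":0,"wz":0},
    {"tx":0.27,"ty":-0.06,"tz":0.23,"wx":0,"wy":0,"wz":0},
    {"tx":0.315,"ty":-0.067,"tz":0.267,"wx":0,"wy":0,"wz":0},
    {"tx":0.315,"ty":-0.067,"tz":0.267,"wx":0,"wy":0,"wz":0},
    {"tx":0.315,"ty":-0.067,"tz":0.267,"wx":0,"wy":0,"wz":0}
  ]
}}

```text
time: 1.97
tool_pos: [0.518, -0.3168, 0.1511]
tcp_rot: [[0.985, 0.173, -0.001], [0.173, -0.985, 0.001], [-0.001, -0.001, -1.0]]
force: [-0.1, 0.8, 0.8]
opening: 0.085
grip_force: 0.0
```

```bash
cat > w.py <<'E'
from bench import robot
from h import *
def wrist():
    o=robot.get_obs();c=robot.camera('wrist');R=np.array(o['tcp_rot']);p=np.array(o['tool_pos']);M=c['T_tool_cam']
    return o,c,R@M[:3,:3],p+R@M[:3,3]
E
python3 - <<'E'
from w import *
o,c,R,C=wrist();cv2.imwrite('pics/w1.png',c['frame']);print(o['tool_pos'],C,np.round(o['tcp_rot'],3).tolist())
import pickle;pickle.dump((c,R,C),open('w1.pkl','wb'))
for d in robot.outline_of(c,'long_board'):print(d['conf'],d['bbox'],rect(plane(c,outl(d['pixels']),.012,R,C)))
E
```

```text
[ 0.51802437 -0.31683266  0.15106667] [ 0.59113235 -0.30482312  0.29289113] [[0.985, 0.173, -0.001], [0.173, -0.985, 0.001], [-0.001, -0.001, -1.0]]
0.88 [171.4, 314.2, 218.4, 377.6] (array([ 334.1, -256.5]), array([79.3, 39.8]), 16.9)
0.87 [338.3, 293.5, 475.0, 398.5] (array([ 424.5, -517.5]), array([69.4, 16.1]), 58.7)
0.68 [221.6, 86.5, 329.5, 286.7] (array([ 519.5, -315. ]), array([190.6,  91.4]), 10.0)
```

View pics/w1.png

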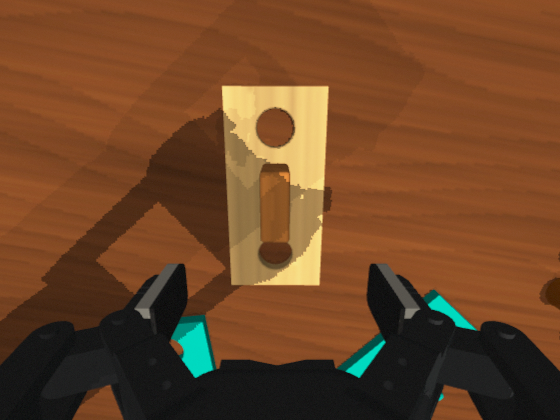

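The wrist view shows the plywood board centred between the fingers at about (275,186), and confirms (0.519,-0.315) and yaw 10.0°. I'll descend and grasp.

>>> {"method": "play_rows", "body": {
  "series": [
    {"tx":0.004,"ty":-0.003,"tz":0.1,"wx":0,"wy":0,"wz":0},
    {"tx":0.004,"ty":-0.003,"tz":0.2,"wx":0,"wy":0,"wz":0},
    {"tx":0.004,"ty":-0.003,"tz":0.29,"wx":0,"wy":0,"wz":0},
    {"tx":0.004,"ty":-0.003,"tz":0.36,"wx":0,"wy":0,"wz":0},
    {"tx":0.004,"ty":-0.003,"tz":0.4,"wx":0,"wy":0,"wz":0},
    {"tx":0.004,"ty":-0.003,"tz":0.413,"wx":0,"wy":0,"wz":0},
    {"tx":0.004,"ty":-0.003,"tz":0.413,"wx":0,"wy":0,"wz":0}
  ]
}}

```text
time: 2.65
tool_pos: [0.5189, -0.3163, 0.0278]
tcp_rot: [[0.985, 0.171, 0.0], [0.171, -0.985, -0.0], [0.0, 0.0, -1.0]]
force: [-0.2, 1.0, 0.2]
opening: 0.0852
grip_force: 0.0
```

>>> {"method": "play_rows", "body": {
  "series": [
    {"tx":0,"ty":0,"tz":0,"wx":0,"wy":0,"wz":0},
    {"tx":0,"ty":0,"tz":0,"wx":0,"wy":0,"wz":0},
    {"tx":0,"ty":0,"tz":0,"wx":0,"wy":0,"wz":0},
    {"tx":0,"ty":0,"tz":0,"wx":0,"wy":0,"wz":0},
    {"tx":0,"ty":0,"tz":0,"wx":0,"wy":0,"wz":0},
    {"tx":0,"ty":0,"tz":0,"wx":0,"wy":0,"wz":0},
    {"tx":0,"ty":0,"tz":0,"wx":0,"wy":0,"wz":0},
    {"tx":0,"ty":0,"tz":0,"wx":0,"wy":0,"wz":0}
  ],
  "claw": 10,
  "force": 70
}}

```text
time: 3.32
tool_pos: [0.5194, -0.316, 0.028]
tcp_rot: [[0.985, 0.172, 0.001], [0.172, -0.985, -0.001], [0.001, 0.001, -1.0]]
force: [-1.3, 1.0, 7.5]
opening: 0.0228
grip_force: 69.9
```

>>> {"method": "play_rows", "body": {
  "series": [
    {"tx":0,"ty":0,"tz":-0.05,"wx":0,"wy":0,"wz":0},
    {"tx":0,"ty":0,"tz":-0.12,"wx":0,"wy":0,"wz":0},
    {"tx":0,"ty":0,"tz":-0.2,"wx":0,"wy":0,"wz":0},
    {"tx":0,"ty":0,"tz":-0.28,"wx":0,"wy":0,"wz":0},
    {"tx":0,"ty":0,"tz":-0.34,"wx":0,"wy":0,"wz":0},
    {"tx":0,"ty":0,"tz":-0.37,"wx":0,"wy":0,"wz":0},
    {"tx":0,"ty":0,"tz":-0.37,"wx":0,"wy":0,"wz":0}
  ]
}}

```text
time: 3.9
tool_pos: [0.5197, -0.3162, 0.1401]
tcp_rot: [[0.985, 0.172, 0.002], [0.172, -0.985, -0.002], [0.002, 0.002, -1.0]]
force: [-1.0, -0.2, -1.6]
opening: 0.0228
grip_force: 68.8
```

>>> {"method": "play_rows", "body": {
  "series": [
    {"tx":0.03,"ty":-0.08,"tz":0,"wx":0,"wy":0,"wz":0.01},
    {"tx":0.08,"ty":-0.2,"tz":0,"wx":0,"wy":0,"wz":0.03},
    {"tx":0.13,"ty":-0.32,"tz":0,"wx":0,"wy":0,"wz":0.05},
    {"tx":0.18,"ty":-0.44,"tz":0,"wx":0,"wy":0,"wz":0.07},
    {"tx":0.23,"ty":-0.56,"tz":0,"wx":0,"wy":0,"wz":0.09},
    {"tx":0.28,"ty":-0.68,"tz":0,"wx":0,"wy":0,"wz":0.11},
    {"tx":0.32,"ty":-0.8,"tz":0,"wx":0,"wy":0,"wz":0.127},
    {"tx":0.35,"ty":-0.9,"tz":0,"wx":0,"wy":0,"wz":0.127}
  ]
}}

```text
time: 4.57
tool_pos: [0.5757, -0.0291, 0.1366]
tcp_rot: [[0.974, -0.227, -0.002], [-0.227, -0.974, 0.001], [-0.002, -0.0, -1.0]]
force: [0.5, 1.2, -1.8]
opening: 0.0229
grip_force: 69.0
```

>>> {"method": "play_rows", "body": {
  "series": [
    {"tx":-0.005,"ty":-0.07,"tz":0,"wx":0,"wy":0,"wz":0},
    {"tx":-0.009,"ty":-0.12,"tz":0,"wx":0,"wy":0,"wz":0},
    {"tx":-0.009,"ty":-0.134,"tz":0,"wx":0,"wy":0,"wz":0},
    {"tx":-0.009,"ty":-0.134,"tz":0,"wx":0,"wy":0,"wz":0},
    {"tx":-0.009,"ty":-0.134,"tz":0,"wx":0,"wy":0,"wz":0}
  ]
}}

```text
time: 4.98
tool_pos: [0.5822, 0.0076, 0.1373]
tcp_rot: [[0.975, -0.224, -0.001], [-0.224, -0.975, -0.0], [-0.001, 0.0, -1.0]]
force: [0.5, -0.5, -1.3]
opening: 0.0231
grip_force: 69.0
```

```bash
python3 - <<'E'
from w import *
o,c,R,C=wrist();print(o['tool_pos'],np.round(o['tcp_rot'],3).tolist(),C)
s=robot.camera('scene')
z=o['tool_pos'][2]-.028+.012
for d in robot.outline_of(c,'long_board'):print('w',d['conf'],d['bbox'],rect(plane(c,outl(d['pixels']),z,R,C)))
for d in robot.outline_of(s,'long_board'):print('s',d['conf'],d['bbox'],rect(plane(s,outl(d['pixels']),z)))
im=np.hstack([cv2.resize(c['frame'][60:340,160:380],(440,560)),cv2.resize(s['frame'][170:310,240:340],(360,504))[:,:].copy() if 0 else cv2.copyMakeBorder(cv2.resize(s['frame'][170:310,245:335],(360,560)),0,0,0,0,0)])
cv2.imwrite('pics/w2.png',im)
E
```

```text
[0.58218441 0.00763081 0.13734316] [[0.975, -0.224, -0.001], [-0.224, -0.975, -0.0], [-0.001, 0.0, -1.0]] [ 0.65457689 -0.00994214  0.27913028]
w 0.69 [181.6, 70.3, 370.0, 364.5] (array([591.9,   4.5]), array([170.7,  89.7]), -12.9)
s 0.95 [220.1, 151.8, 254.4, 191.5] (array([ 407.7, -197.8]), array([177.9,  78.7]), 16.2)
s 0.91 [126.0, 159.2, 190.1, 194.9] (array([ 466.7, -414.7]), array([166.9, 111.4]), -32.1)
s 0.86 [261.9, 201.0, 323.7, 260.2] (array([591.8,   4.5]), array([196.9,  95.8]), -12.2)
```

View pics/w2.png

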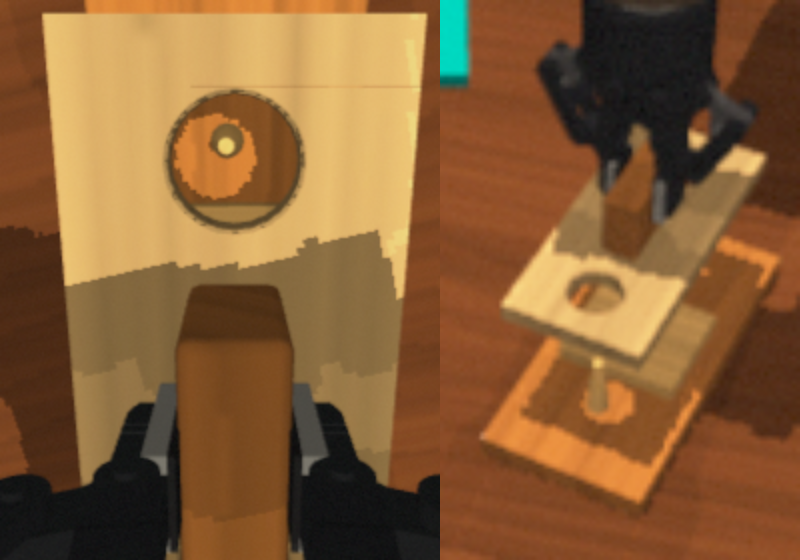

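Through the far hole, centred at about (277,140) in the wrist picture, the pin tip shows at about (273,133). The board hangs level. I'll project both points to get the offset.

```bash
python3 - <<'E'
from w import *
o,c,R,C=wrist();T=np.array(o['tcp_rot']);p=o['tool_pos']
h=plane(c,[(277.2,139.8)],p[2]-.028+.012,R,C)[0];q=plane(c,[(272.8,132.8)],.06,R,C)[0]
print(h,q,'tool delta mm',((q-h)@T*1000).round(1),'hole rel tcp',((h-p)@T*1000).round(1),'pin rel tcp',((q-p)@T*1000).round(1))
E
```

```text
[ 0.64247348 -0.0079724   0.12212444] [ 0.64297569 -0.0050699   0.06      ] tool delta mm [-0.1 -2.9 62.1] hole rel tcp [61.9  1.2 16. ] pin rel tcp [61.8 -1.8 78.1]
```

>>> {"method": "play_rows", "body": {
  "series": [
    {"tx":0,"ty":-0.007,"tz":0.04,"wx":0,"wy":0,"wz":0},
    {"tx":0,"ty":-0.007,"tz":0.08,"wx":0,"wy":0,"wz":0},
    {"tx":0,"ty":-0.007,"tz":0.12,"wx":0,"wy":0,"wz":0},
    {"tx":0,"ty":-0.007,"tz":0.15,"wx":0,"wy":0,"wz":0},
    {"tx":0,"ty":-0.007,"tz":0.18,"wx":0,"wy":0,"wz":0},
    {"tx":0,"ty":-0.007,"tz":0.2,"wx":0,"wy":0,"wz":0},
    {"tx":0,"ty":-0.007,"tz":0.22,"wx":0,"wy":0,"wz":0},
    {"tx":0,"ty":-0.007,"tz":0.22,"wx":0,"wy":0,"wz":0}
  ]
}}

```text
time: 5.9
tool_pos: [0.5826, 0.0102, 0.071]
tcp_rot: [[0.975, -0.224, -0.002], [-0.224, -0.975, 0.0], [-0.002, 0.0, -1.0]]
force: [-0.3, -0.2, -1.4]
opening: 0.023
grip_force: 69.0
```

>>> {"method": "play_rows", "body": {
  "series": [
    {"tx":0,"ty":0,"tz":0.015,"wx":0,"wy":0,"wz":0},
    {"tx":0,"ty":0,"tz":0.03,"wx":0,"wy":0,"wz":0},
    {"tx":0,"ty":0,"tz":0.042,"wx":0,"wy":0,"wz":0},
    {"tx":0,"ty":0,"tz":0.046,"wx":0,"wy":0,"wz":0},
    {"tx":0,"ty":0,"tz":0.046,"wx":0,"wy":0,"wz":0},
    {"tx":0,"ty":0,"tz":0.046,"wx":0,"wy":0,"wz":0}
  ]
}}

```text
time: 6.4
tool_pos: [0.583, 0.0101, 0.0586]
tcp_rot: [[0.975, -0.224, 0.0], [-0.224, -0.975, 0.0], [0.0, -0.0, -1.0]]
force: [0.0, 0.3, -0.9]
opening: 0.0229
grip_force: 69.0
```

```bash
python3 - <<'E'
from w import *
o,c,R,C=wrist();s=robot.camera('scene');print(o['tool_pos'],o['force'],o['grip_force'])
im=np.hstack([cv2.resize(c['frame'][60:340,160:380],(440,560)),cv2.resize(s['frame'][170:310,245:335],(360,560))])
cv2.imwrite('pics/w3.png',im)
E
```

```text
[0.58302685 0.01011032 0.05858035] [ 0.0178273   0.25014628 -0.93120843] 68.99524211883545
```

View pics/w3.png

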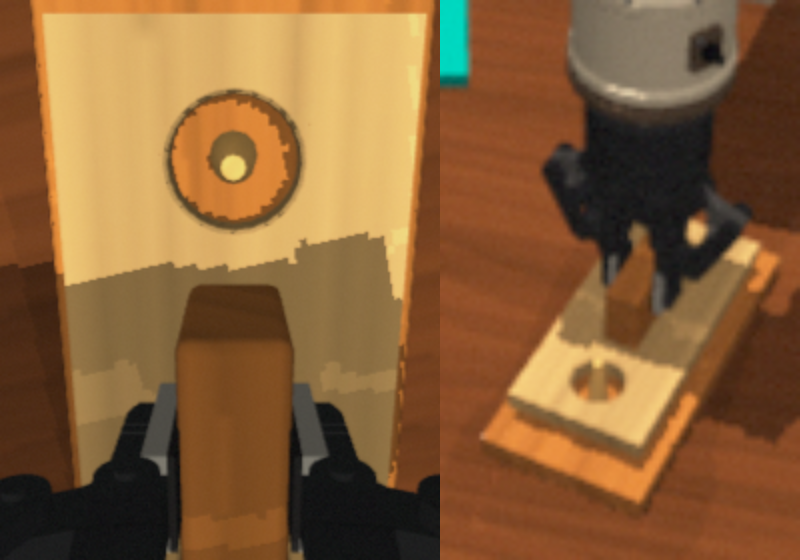

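The pin is centred in the hole at about (233,160) in the crop, and the board lies nearly on the panel. I'll lower the last 2 mm, open and back off.

>>> {"method": "play_rows", "body": {
  "series": [
    {"tx":0,"ty":0,"tz":0.004,"wx":0,"wy":0,"wz":0},
    {"tx":0,"ty":0,"tz":0.007,"wx":0,"wy":0,"wz":0},
    {"tx":0,"ty":0,"tz":0.007,"wx":0,"wy":0,"wz":0},
    {"tx":0,"ty":0,"tz":0.007,"wx":0,"wy":0,"wz":0}
  ]
}}

```text
time: 6.83
tool_pos: [0.5829, 0.0101, 0.0564]
tcp_rot: [[0.975, -0.224, -0.0], [-0.224, -0.975, 0.0], [-0.0, -0.0, -1.0]]
force: [-0.4, -0.3, -1.4]
opening: 0.0226
grip_force: 69.0
```

>>> {"method": "play_rows", "body": {
  "series": [
    {"tx":0,"ty":0,"tz":0,"wx":0,"wy":0,"wz":0},
    {"tx":0,"ty":0,"tz":0,"wx":0,"wy":0,"wz":0},
    {"tx":0,"ty":0,"tz":0,"wx":0,"wy":0,"wz":0},
    {"tx":0,"ty":0,"tz":0,"wx":0,"wy":0,"wz":0},
    {"tx":0,"ty":0,"tz":0,"wx":0,"wy":0,"wz":0},
    {"tx":0,"ty":0,"tz":0,"wx":0,"wy":0,"wz":0},
    {"tx":0,"ty":0,"tz":0,"wx":0,"wy":0,"wz":0},
    {"tx":0,"ty":0,"tz":0,"wx":0,"wy":0,"wz":0}
  ],
  "claw": 75
}}

```text
time: 7.5
tool_pos: [0.583, 0.0101, 0.0564]
tcp_rot: [[0.975, -0.224, -0.0], [-0.224, -0.975, 0.0], [-0.0, -0.0, -1.0]]
force: [-0.9, 0.4, 0.5]
opening: 0.0751
grip_force: 0.0
```

>>> {"method": "play_rows", "body": {
  "series": [
    {"tx":0,"ty":0,"tz":-0.05,"wx":0,"wy":0,"wz":0},
    {"tx":0,"ty":0,"tz":-0.12,"wx":0,"wy":0,"wz":0},
    {"tx":0,"ty":0,"tz":-0.2,"wx":0,"wy":0,"wz":0},
    {"tx":0,"ty":0,"tz":-0.28,"wx":0,"wy":0,"wz":0},
    {"tx":0,"ty":0,"tz":-0.34,"wx":0,"wy":0,"wz":0},
    {"tx":0,"ty":0,"tz":-0.36,"wx":0,"wy":0,"wz":0},
    {"tx":0,"ty":0,"tz":-0.36,"wx":0,"wy":0,"wz":0},
    {"tx":0,"ty":0,"tz":-0.36,"wx":0,"wy":0,"wz":0}
  ]
}}

```text
time: 8.17
tool_pos: [0.5827, 0.0101, 0.1636]
tcp_rot: [[0.975, -0.224, -0.001], [-0.224, -0.975, 0.0], [-0.001, -0.0, -1.0]]
force: [0.7, -0.1, 0.2]
opening: 0.0747
grip_force: 0.0
```

```bash
python3 - <<'E'
from w import *
o,c,R,C=wrist();s=robot.camera('scene');print(o['tool_pos'],o['force'],o['opening'])
for d in robot.outline_of(c,'long_board'):print('w',d['conf'],d['bbox'],rect(plane(c,outl(d['pixels']),.04,R,C)))
im=np.hstack([cv2.resize(c['frame'][60:340,160:380],(440,560)),cv2.resize(s['frame'][170:310,245:335],(360,560))])
cv2.imwrite('pics/w4.png',im)
E
```

```text
[0.58273251 0.01013662 0.16356758] [ 0.71557786 -0.09588858  0.16851981] 0.07471094334498785
w 0.96 [221.2, 86.7, 332.3, 295.4] (array([583.1,   9.3]), array([191.1,  91.6]), -13.0)
w 0.59 [507.1, 313.1, 560.0, 381.8] (array([ 367.5, -231.6]), array([94.6, 43.3]), 35.4)
```

View pics/w4.png

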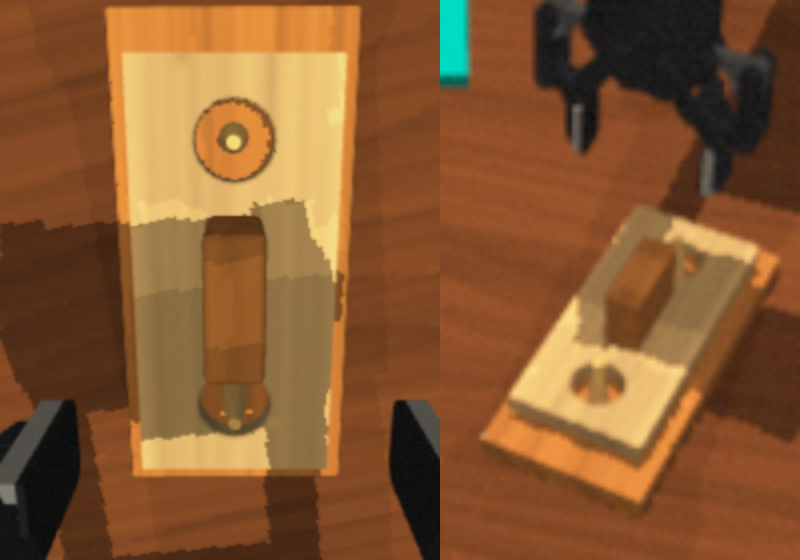

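The board lies flat on the panel with both pins up through its holes, at crop pixels (233,140) and (235,420). The gripper is clear of it. Handing in.

```bash
python3 -c "
from bench import robot
print(robot.finish_job())"
```

```text
the job is handed in; nothing more can be done
None
```

The long board is on the press, flat and grip up with both pins through its holes; I let go, backed the gripper off, left the short board alone and handed the job in (no verdict was returned).

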